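# Load the pull-out seasoning bin by height

### The arm

A 6-joint arm with a two-finger parallel gripper is mounted at the origin on a cart in front of the work surface, level with it; the furniture and walls round the work are solid. World frame = base frame: x ahead of the robot, y to its left, z up, the work surface at z = 0. Lengths are in mm, angles in rad, forces in N, time in s.
With the tool pointing down it reaches from about 325 to 925 mm from the base axis. Payload 3.1 kg.
Tool frame: the origin (TCP) lies at the very end of the fingers, on their centre line; the grasp point (between the pads) lies 19 mm behind it; z points along the fingers, y is the line along which they close (so a half turn about z gives the same grasp; the last joint's range is limited). The gripper opens to 85 mm and grips with 20 to 120 N. Pads are 22 mm wide; open, the fingers measure 114 mm over their backs; the gripper's body (76 mm by 85 mm) begins 54 mm behind the grasp point. The pads swing forward as they close: fully open they stand 13 mm farther back than shut.
Start: joints at [1.129, 0.217, 1.613, -0, 1.311, -0.112], TCP at [202.39, 591.335, 231.3] pointing down, gripper open.
Joint ranges: [-2.75, 2.75], [-0.78, 2.1], [0.31, 2.55], [-1.13, 4.27], [0.13, 2.63], [-2.58, 2.58]. Speed limits (rad/s): [2.79, 2.79, 3.14, 3.14, 3.14, 3.14].

### API

Orientations are given as a rotation vector (axis times angle).
In Python, from plant import monitor, imaging, manip gives the robot as it stands.
- The arm moves only by the tool move_arm, never from a script. Its argument "steps" is a list of rows, each a list of 7 numbers: the turn, a rotation vector about the tool's x, y, z in degrees, then the shift along the tool's x, y, z in cm, then the finger opening in cm, from 0 to 8.54. A call has 1 to 8 rows; each row is the pose to reach, as a shift and turn from the pose commanded when the call began, along the tool's axes at that moment; what a row does not reach only later rows make up. A row lasts 1/12 s, in which the tool goes at most 41.7 mm and 7.16 degrees, less where a joint would pass 70% of its speed; a pose out of reach is approached as far as the arm can. A call with a gripper value outside its range is refused whole. The fingers move at their own pace and stop on an object; "squeeze" is the grip in N (left out, the last holds). Time passes only in rows, so rows that repeat a pose let the fingers close. It gives the time, the measured TCP pose, the force, the opening and the grip force at its end, in the units of the state.
- monitor.observe(): the state, without advancing time (a new reading comes with each control period).
- imaging.grab_frame(name): name is "side" or "top"; returns (picture, depth): 400x640x3 uint8, red, green, blue; 400x640 float32, mm along the optical axis (not along the pixel's ray), 0 where there is no reading.
- imaging.camera_model(name): a dict with "fx", "fy", "cx", "cy" (pixels), "world_to_cam" (4x4, takes a point from world to camera coordinates). Camera axes: x right, y down, z forward; pixel columns grow to the right and rows downward; lengths in mm; the calibration is good to about 2 mm. A picture is of the moment at which its call begins. camera_model takes no time and is no camera call.
- manip.job_done(): hands the job in; it is judged then, once.
Trained networks look in the newest picture that a camera, given by its name, has taken for a name from the list of things; names that differ only in an ending like _2 or _b are one class to them, and where a whole thing is asked for, a point or a joint stands for the part that bears it (a point fixed in the world has none). Each returns a list of dicts, best first, with "p" (0 to 1); they miss things now and then, are a little off and sometimes report something else, mostly with a low value. They report only what shows in the picture. A call takes as long as a camera call.
- imaging.boxes_of(thing, camera): "location" ([column, row] in pixels, amid what is visible of it).
- imaging.pinpoint(thing, camera): "location" ([column, row] in pixels: a listed point, or the origin of a listed thing).
The state is a dict: "time": time; "qpos": joint angles; "joint_vel": joint speeds; "joint_torque": joint torques, N m; "position": TCP position; "tcp_rot": TCP orientation; "force": force on the tool from outside, world axes, zero at the start; "torque": the same for the moment, N m; "grip_width": finger opening in mm; "gripper_force": force on a finger pad.
Only numpy, scipy, OpenCV 4.12 (cv2) and the standard library are available. Lean on these libraries where they do the work, as an engineer would, in place of code of your own. Each camera call takes 0.05 s, during which the arm holds its last target. There are 200 camera calls.

### The job

Load the four seasonings that stand on the open worktop (amber chilli jar, glass salt shaker, steel shaker, wooden pepper mill) into the steel pull-out bin, one to each bay and standing upright, in order of height: the shortest next to the end with the carrying handle, then taller and taller to the tallest at the plain end, so that every cap shows when the bin is pulled out by its handle. Set them down, do not drop them, and leave the mustard and the white tub behind them where they are.

Things in the scene. Friction and masses are not known exactly. Their poses are not given: they have to be found in the camera images.
- bin: open steel trough, 100 mm wide, 352 mm long, fixed. Origin under its middle at worktop height; x across, y along it, z up. Rubber floor 8 mm over the worktop; three dividers (tops at 22 mm) part it into four bays centred on its y axis at y = +132, +44, -44, -132 mm, each 94 mm across (x) by 83 mm along (y) inside. Walls 29 mm high, 3 mm thick.
- handle_end: the end wall of the bin with the handle: an upright steel arch with a black grip, across the bin, its top 76 mm over the worktop, 75 mm wide. It is at either the +y or the -y end (y in the bin's frame +174 or -174 mm); the other end is a plain wall. Origin under the middle of the wall at worktop height; axes as the bin's.
- chilli_jar: small amber glass jar with a flat black screw lid, the shortest: 52 mm across, 64 mm high, about 0.12 kg. Origin: centre of its underside, z up.
- salt_shaker: glass salt shaker with a pierced steel cap, the second in height: 45 mm across, 87 mm high, about 0.12 kg (not its like, far back at the wall); the glass is 45 mm wide up to 66 mm, the cap 36 mm wide above that. Origin: centre of its underside, z up.
- steel_shaker: plain stainless shaker with a pierced domed cap, the third in height: 60 mm across, 112 mm high, about 0.2 kg; the cap is a 61 mm wide cylinder from 84 to 98 mm. Origin: centre of its underside, z up.
- pepper_mill: turned dark wooden pepper mill, the tallest: 140 mm high with a small steel nut on top, about 0.22 kg; foot 58 mm across, waist 39 mm (at 53 mm), round head 53 mm wide from 92 to 114 mm. Origin: centre of its underside, z up.
- mustard_b: bystander: a yellow squeeze bottle, 56 x 72 mm, 199 mm high, the one of the two that is nearer to the robot's axis. Origin: centre of its underside, z up.
- deli_cup: bystander: round white tub with a lid, 114 mm across, 68 mm high. Over it and all that stands behind it hangs a wire shelf, underside 585 mm above the worktop, front edge at world x = 0.59: keep wrist and arm clear of it, so do not lift higher than needed. Origin: centre of its underside, z up.

How it is judged (in metres and radians):
At the end, for the whole second after the job is handed in: All four stand released, still and upright (0.12 rad) on the bin's floor (within 5 mm), one per bay (within 26 mm of its centre along the bin, 28 mm across), and from the handle end they are chilli jar, salt shaker, steel shaker, pepper mill (((y of handle_end in the frame of bin above 0.1 m and y of chilli_jar in the frame of bin between 0.106 and 0.158 m and y of salt_shaker in the frame of bin between 0.018 and 0.07 m and y of steel_shaker in the frame of bin between -0.07 and -0.018 m and y of pepper_mill in the frame of bin between -0.158 and -0.106 m) or (y of handle_end in the frame of bin below -0.1 m and y of chilli_jar in the frame of bin between -0.158 and -0.106 m and y of salt_shaker in the frame of bin between -0.07 and -0.018 m and y of steel_shaker in the frame of bin between 0.018 and 0.07 m and y of pepper_mill in the frame of bin between 0.106 and 0.158 m)) and x of chilli_jar in the frame of bin between -0.028 and 0.028 m and z of chilli_jar in the frame of bin between 0.003 and 0.013 m and angle between each of chilli_jar, salt_shaker, steel_shaker, pepper_mill's own z axis and vertical below 0.12 rad and linear speed of each of chilli_jar, salt_shaker, steel_shaker, pepper_mill below 0.02 m/s and angular speed of each of chilli_jar, salt_shaker, steel_shaker, pepper_mill below 0.2 rad/s and x of salt_shaker in the frame of bin between -0.028 and 0.028 m and z of salt_shaker in the frame of bin between 0.003 and 0.013 m and x of steel_shaker in the frame of bin between -0.028 and 0.028 m and z of steel_shaker in the frame of bin between 0.003 and 0.013 m and x of pepper_mill in the frame of bin between -0.028 and 0.028 m and z of pepper_mill in the frame of bin between 0.003 and 0.013 m); the robot touches nothing.
It fails at once if the mustard bottle is shifted by more than 30 mm (distance of mustard_b from where it was at the start of the episode above 0.03 m).
It fails at once if the deli tub is shifted by more than 30 mm (distance of deli_cup from where it was at the start of the episode above 0.03 m).
It fails at once if a seasoning is dropped (out of the fingers and faster than 0.5 m/s: a fall of over about 15 mm) ((linear speed of chilli_jar above 0.5 m/s and contact force between the fingers and chilli_jar below 0.2 N) or (linear speed of salt_shaker above 0.5 m/s and contact force between the fingers and salt_shaker below 0.2 N) or (linear speed of steel_shaker above 0.5 m/s and contact force between the fingers and steel_shaker below 0.2 N) or (linear speed of pepper_mill above 0.5 m/s and contact force between the fingers and pepper_mill below 0.2 N)).
It also fails if it takes over 96 s, if anything falls off the work surface, if the arm or the gripper's body presses on something with over 40 N, if the wrist force passes 120 N, or if a joint passes its speed limit or range.

## Working session

There is one attempt and no reset: what is moved stays moved. The work goes in short steps, Python scripts to look and compute and a tool call to move; the robot and the scene stay as the last step left them, time stands still between calls to the robot, and variables do not carry over. Pictures are saved under pics/ and viewed, at most 14 in all, crops included, and the job is handed in when it is done.

Besides the shell and the picture viewer there is one more tool, called after "Request:" as a command line: name --pt "numbers of a row" for each row, then --argument value for the rest. move_arm: Moves the arm, as the interface text tells. Its arguments: {"type":"object","properties":{"steps":{"type":"array"},"squeeze":{"type":"number"}},"required":["steps"]}

```bash
ls; mkdir -p pics; cat > h.py <<'E'
import numpy as np, cv2
from plant import monitor, imaging, manip
def ray(cam,px):
    m=imaging.camera_model(cam);T=np.linalg.inv(np.array(m["world_to_cam"]))
    d=np.array([(px[0]-m["cx"])/m["fx"],(px[1]-m["cy"])/m["fy"],1.])
    return T[:3,3],T[:3,:3]@d
def at_depth(cam,px,z):
    o,d=ray(cam,px);return o+d*z
def at_z(cam,px,z):
    o,d=ray(cam,px);return o+d*(z-o[2])/d[2]
def cloud(cam,dep):
    m=imaging.camera_model(cam);T=np.linalg.inv(np.array(m["world_to_cam"]))
    v,u=np.mgrid[:dep.shape[0],:dep.shape[1]]
    P=np.stack([(u-m["cx"])/m["fx"]*dep,(v-m["cy"])/m["fy"]*dep,dep],-1)
    return P@T[:3,:3].T+T[:3,3]
E
python3 - <<'E'
from h import *
np.set_printoptions(precision=1,suppress=True)
for c in ["side","top"]:
    im,d=imaging.grab_frame(c); cv2.imwrite(f"pics/{c}0.png",im[:,:,::-1]); np.save(f"pics/{c}0.npy",d)
    m=imaging.camera_model(c); print(c,ray(c,(m["cx"],m["cy"])),m["fx"])
    for t in ["bin","handle_end","chilli_jar","salt_shaker","steel_shaker","pepper_mill","mustard_b","deli_cup"]:
        for r in imaging.pinpoint(t,c)[:3]:
            print(t,round(r["p"],2),np.array(r["location"]),at_z(c,r["location"],0))
print(monitor.observe())
E
```

```text
pics
side (array([346.6, 863.4, 452.1]), array([ 0.1, -0.9, -0.4])) 460.37628016232327
bin 0.81 [335.9 194.4] [ 462.7 -221.2    0. ]
handle_end 0.86 [314.2 218.4] [494.9 -71.2   0. ]
chilli_jar 0.89 [302.9 284.6] [471.9 196.2   0. ]
salt_shaker 0.65 [351.4 290.3] [386.9 199.7   0. ]
steel_shaker 0.55 [329.3 243.2] [445.8  39.7   0. ]
pepper_mill 0.96 [330.7 262. ] [433.7 112.8   0. ]
mustard_b 0.76 [240.8 264.8] [598.4 150.5   0. ]
deli_cup 0.97 [261.4 240.4] [585.6  50.9   0. ]
top (array([ 298.3,  -96. , 1125.3]), array([ 0.2, -0. , -1. ])) 379.6999282457783
bin 0.56 [361.2 215.1] [ 455.8 -237.9    0. ]
bin 0.31 [241.5 223.5] [437.9 119.6   0. ]
handle_end 0.47 [303.8 198.8] [508.9 -67.1   0. ]
chilli_jar 0.87 [216.6 211.1] [476.8 194.9   0. ]
salt_shaker 0.65 [212.7 242.8] [382.4 203.8   0. ]
steel_shaker 0.95 [276.7 218. ] [452.2  14.7   0. ]
pepper_mill 0.91 [242.1 223.7] [437.2 117.8   0. ]
pepper_mill 0.67 [306.5 198.7] [509.  -75.2   0. ]
deli_cup 0.55 [268.  174.7] [586.  41.   0.]
{'time': 0.9, 'qpos': array([ 1.1,  0.2,  1.6,  0. ,  1.3, -0.1]), 'joint_vel': array([ 0.,  0., -0., -0.,  0.,  0.]), 'joint_torque': array([ -0. , -39.7, -30.4,  -0. ,   0. ,   0. ]), 'position': array([202.4, 591.3, 231.3]), 'tcp_rot': array([-0.5, -3.1, -0. ]), 'force': array([ 0. , -0.2, -0.6]), 'torque': array([ 0. , -0. , -0.1]), 'gripper_force': 0.0, 'grip_width': 85.2853254925598}
```

View pics/side0.png

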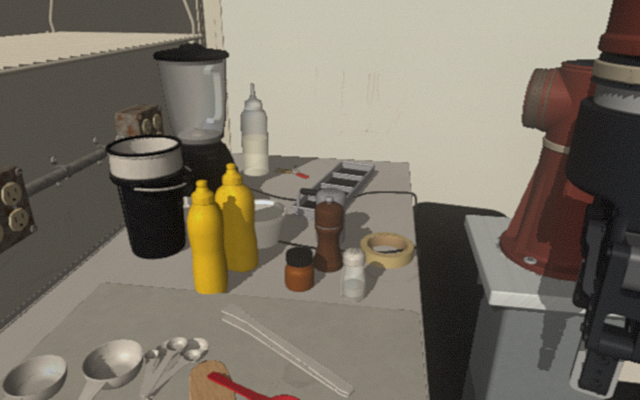

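View pics/top0.png

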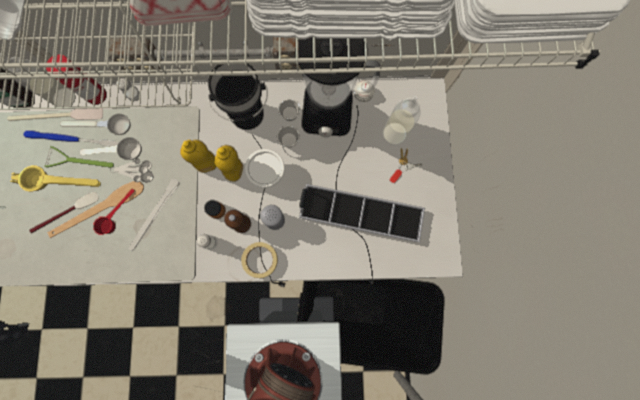

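The side view shows chilli (300,270), mill (329,235), salt (354,275), with the steel shaker half hidden behind the mill. The bin lies at (340,185), its handle probably at the near end, about (305,198). In the top view the bin runs from (303,204) to (422,225), and the shakers stand at (213,209), (235,218), (272,215) and (207,241). Next I measure with depth.

```bash
python3 - <<'E'
from h import *
np.set_printoptions(precision=1,suppress=True,linewidth=150)
d=np.load("pics/top0.npy");P=cloud("top",d)
im=cv2.imread("pics/top0.png")
H=P[...,2]; 
c=im[180:262,185:435]; h=np.clip(H[180:262,185:435]*1.8,0,255).astype(np.uint8)
out=np.vstack([cv2.resize(c,None,fx=3.2,fy=3.2,interpolation=cv2.INTER_CUBIC),cv2.applyColorMap(cv2.resize(h,None,fx=3.2,fy=3.2,interpolation=cv2.INTER_NEAREST),cv2.COLORMAP_JET)])
cv2.imwrite("pics/crop0.png",out)
# blobs
X,Y,Z=P[...,0],P[...,1],P[...,2]
m=(d>0)&(Z>30)&(Z<230)&(X>330)&(X<640)&(Y>-450)&(Y<300)
n,l,s,ce=cv2.connectedComponentsWithStats(m.astype(np.uint8))
for i in range(1,n):
    if s[i,4]>6:
        q=P[l==i]; zt=np.percentile(q[:,2],97); t=q[q[:,2]>zt-12]
        print(s[i],"zmax",zt,q[:,2].max(),"topc",t[:,:2].mean(0),(t[:,:2].min(0)+t[:,:2].max(0))/2,"ext",np.ptp(t[:,:2],axis=0))
m=(d>0)&(Z>14)&(Z<45)&(X>380)&(X<600)&(Y>-430)&(Y<-40)
q=P[m];r=cv2.minAreaRect(q[:,:2].astype(np.float32));print(r,cv2.boxPoints(r),m.sum())
m=(d>0)&(Z>50)&(Z<90)&(X>380)&(X<600)&(Y>-430)&(Y<-40);print(P[m])
m=(d>0)&(abs(Z)<6)&(X>380)&(X<520)&(Y>-430)&(Y<200);print("table z",np.median(Z[m]))
ds=np.load("pics/side0.npy");Q=cloud("side",ds)
m=(ds>0)&(abs(Q[...,2])<12)&(Q[...,0]>380)&(Q[...,0]<520)&(Q[...,1]>-430)&(Q[...,1]<200);print("table z side",np.median(Q[...,2][m]))
m=(ds>0)&(Q[...,2]>50)&(Q[...,2]<90)&(Q[...,0]>380)&(Q[...,0]<600)&(Q[...,1]>-430)&(Q[...,1]<-40);print("side handle?",Q[m][:30])
E
```

```text
[ 180  140   63   40 1463] zmax 196.87849182303714 202.41851757087773 topc [613.7 184.3] [613.7 182.3] ext [ 35.7 106.3]
[ 245  151   39   36 1161] zmax 71.00581886220648 73.85720567332714 topc [589.6  44.3] [587.6  44.7] ext [104.7 110.6]
[299 185   8  29 119] zmax 78.77083345104512 80.15110678315409 topc [498.3 -65.9] [497.2 -65.4] ext [60.1 20.6]
[367 196   5   2   8] zmax 32.26560443528192 32.29368948270644 topc [ 505.9 -259.2] [ 506.  -259.4] ext [ 3.5 11.6]
[204 199  20  19 287] zmax 68.31291725709998 69.07775807776511 topc [478.2 191.9] [478.8 192.7] ext [46.1 45.8]
[387 200  11   3  15] zmax 34.88069228741073 35.41544092556592 topc [ 490.5 -324.9] [ 491.  -325.8] ext [ 6.9 29.3]
[260 205  24  24 443] zmax 114.6777215968831 115.92087581593694 topc [446.1  19.9] [446.6  19.9] ext [55.4 54.7]
[224 209  24  22 388] zmax 140.09639807171683 143.4119466853034 topc [436.5 119.4] [437.  119.1] ext [31.8 28.9]
[314 219   7   3   8] zmax 32.49050949430612 32.525678283134766 topc [ 440.8 -106.3] [ 439.7 -105.3] ext [ 6.  17.4]
[329 222   8   3   9] zmax 34.82555433655154 35.1219683246076
[... 2762 characters left out ...]
le z 1.0890086315546341
table z side -0.7781016544857096
side handle? [[527.2 -71.1  72.3]
 [524.6 -69.5  73.1]
 [522.4 -69.6  73.2]
 [520.4 -71.1  72.8]
 [517.8 -69.4  73.6]
 [515.3 -68.1  74.3]
 [512.9 -67.2  74.8]
 [511.2 -70.2  73.7]
 [526.4 -66.7  71.7]
 [523.7 -64.6  72.7]
 [521.5 -64.6  72.9]
 [519.2 -64.4  73.1]
 [517.1 -65.6  72.8]
 [514.7 -64.5  73.4]
 [511.7 -60.   75.4]
 [510.  -63.3  74.2]
 [508.4 -66.7  73. ]
 [506.  -66.2  73.3]
 [503.2 -62.3  75. ]
 [501.2 -63.9  74.6]
 [498.7 -62.4  75.3]
 [496.9 -65.   74.4]
 [494.9 -66.6  73.9]
 [528.6 -66.5  69.2]
 [526.4 -67.   69.2]
 [523.6 -64.   70.6]
 [522.1 -67.8  69.2]
 [519.1 -64.   70.9]
 [516.5 -62.2  71.8]
 [514.  -60.5  72.6]]
```

View pics/crop0.png

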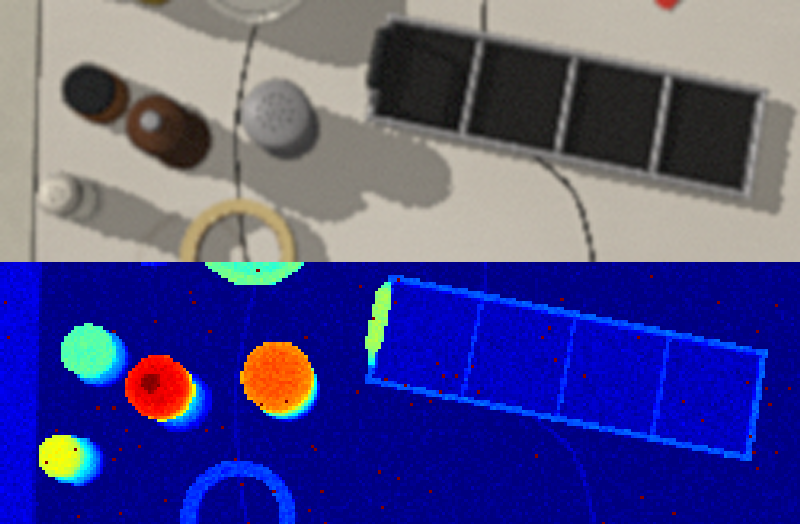

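The crop shows the arch as a tall yellow strip at the left (+y) end of the bin (crop 380,325). So the order from that end is chilli, salt, steel, mill. I'll now refine the positions with cylinder fits from both views and work out the tool alignment.

```bash
cat >> h.py <<'E'
from scipy.spatial.transform import Rotation as Ro
bc=np.array([461.,-236.]); by=np.array([.2194,.9756]); bx=np.array([.9756,-.2194])
def state():
    s=monitor.observe(); return s["time"],np.array(s["position"]),Ro.from_rotvec(s["tcp_rot"]),s
def shift(x,y,z):
    t,p,R,s=state(); print("t",t,"pos",p.round(1),"q",np.round(s["qpos"],2),"shift cm",(R.inv().apply(np.array([x,y,z])-p)/10).round(2))
E
python3 - <<'E'
from h import *
from scipy.optimize import least_squares
np.set_printoptions(precision=1,suppress=True,linewidth=150)
P=cloud("top",np.load("pics/top0.npy"));Q=cloud("side",np.load("pics/side0.npy"))
for n,c,r,z0,z1 in [("chilli",(478,192),26,8,60),("salt",(384,207),22.5,8,62),("steel",(448,18),30,8,98),("millhead",(437,119),26.5,92,114)]:
    for cam,C in(("top",P),("side",Q)):
        k=C[(np.hypot(C[...,0]-c[0],C[...,1]-c[1])<r+12)&(C[...,2]>z0)&(C[...,2]<z1)]
        if len(k)<10: print(n,cam,len(k));continue
        f=least_squares(lambda p:np.hypot(k[:,0]-p[0],k[:,1]-p[1])-r,c,loss="soft_l1",f_scale=2)
        print(n,cam,len(k),f.x, "top z",np.percentile(C[(np.hypot(C[...,0]-c[0],C[...,1]-c[1])<r)][:,2],95))
t,p,R,s=state();print(R.as_matrix().round(3))
want=np.array([[by[0],bx[0],0],[by[1],bx[1],0],[0,0,-1]])
for sg in (1,-1):
    W=want*np.array([sg,sg,1]);print("turn deg",np.degrees((R.inv()*Ro.from_matrix(W)).as_rotvec()))
shift(437,119,250)
for y in(132,44,-44,-132):print(bc+by*y)
E
```

```text
chilli top 106 [480. 195.] top z 67.65956407041568
chilli side 783 [480.1 191.9] top z 63.22769121443548
salt top 106 [385.4 212.9] top z 87.94139352338999
salt side 749 [385.4 208.6] top z 84.81104071283698
steel top 87 [447.5  21.1] top z 114.2781648623648
steel side 167 [448.2  21.5] top z 110.35708788669758
millhead top 30 [438.6 120. ] top z 137.43435967025357
millhead side 329 [439.4 120. ] top z 125.89172110222846
[[-0.9  0.3  0. ]
 [ 0.3  0.9  0. ]
 [ 0.   0.  -1. ]]
turn deg [ 0.  -0.  83.8]
turn deg [  0.    0.  -96.2]
t 0.9 pos [202.4 591.3 231.3] q [ 1.1  0.2  1.6  0.   1.3 -0.1] shift cm [-37.5 -37.1  -1.9]
[ 490.  -107.2]
[ 470.7 -193.1]
[ 451.3 -278.9]
[ 432.  -364.8]
```

Request:
move_arm --pt "0 0 5 -2.3 -2.3 0 8.5" --pt "0 0 10 -4.7 -4.6 0 8.5" --pt "0 0 16 -7 -7 0 8.5" --pt "0 0 21 -9.4 -9.3 0 8.5" --pt "0 0 26 -11.7 -11.6 0 8.5" --pt "0 0 32 -14 -14 0 8.5" --pt "0 0 37 -16.4 -16.2 0 8.5" --pt "0 0 42 -18.7 -18.5 0 8.5" --squeeze 40

```text
time: 1.57
position: [319.9, 354.4, 231.6]
tcp_rot: [1.597, 2.705, 0.001]
force: [0.4, -0.7, 0.1]
grip_width: 84.8
gripper_force: 0.0
```

```bash
cat >> h.py <<'E'
W=Ro.from_matrix(np.array([[by[0],bx[0],0],[by[1],bx[1],0],[0,0,-1]]))
def turn():
    R=state()[2]; print("turn",np.degrees((R.inv()*W).as_rotvec()).round(1))
E
python3 -c "
from h import *
turn();shift(438.5,120,230)"
```

```text
turn [ 0.  -0.  41.6]
t 1.5667 pos [319.9 354.4 231.6] q [ 0.69 -0.11  1.95 -0.    1.3   0.19] shift cm [-26.25  -0.94   0.15]
```

Request:
move_arm --pt "0 0 5.9 -3.3 -0.1 0 8.5" --pt "0 0 11.9 -6.6 -0.2 0 8.5" --pt "0 0 17.8 -9.9 -0.4 0 8.5" --pt "0 0 23.8 -13.1 -0.5 0 8.5" --pt "0 0 29.7 -16.4 -0.6 0 8.5" --pt "0 0 35.7 -19.7 -0.7 0 8.5" --pt "0 0 41.6 -23 -0.8 0 8.5" --pt "0 0 41.6 -26.2 -0.9 0 8.5"

```text
time: 2.23
position: [439.6, 120.8, 231.7]
tcp_rot: [2.453, 1.962, 0.001]
force: [0.7, 0.2, -0.5]
grip_width: 85.1
gripper_force: 0.0
```

```bash
python3 -c "
from h import *
turn();shift(438.5,120,84)"
```

```text
turn [ 0.1 -0.  -0. ]
t 2.2333 pos [439.6 120.8 231.7] q [ 0.11 -0.16  2.   -0.    1.3   0.34] shift cm [-0.11 -0.11 14.77]
```

Request:
move_arm --pt "0 0 0 -0.1 -0.1 3 8.5" --pt "0 0 0 -0.1 -0.1 6 8.5" --pt "0 0 0 -0.1 -0.1 9 8.5" --pt "0 0 0 -0.1 -0.1 12 8.5" --pt "0 0 0 -0.1 -0.1 14 8.5" --pt "0 0 0 -0.1 -0.1 15.1 8.5" --pt "0 0 0 -0.1 -0.1 15.1 4" --pt "0 0 0 -0.1 -0.1 15.1 4"

```text
time: 2.9
position: [438.0, 121.7, 80.5]
tcp_rot: [-2.45, -1.967, 0.0]
force: [-0.6, 0.6, -0.8]
grip_width: 63.4
gripper_force: 0.0
```

Request:
move_arm --pt "0 0 0 0 0 0 4" --pt "0 0 0 0 0 0 4" --pt "0 0 0 0 0 0 4" --pt "0 0 0 0 0 0 4"

```text
time: 3.23
position: [439.4, 122.0, 82.1]
tcp_rot: [2.448, 1.965, 0.005]
force: [-0.7, -0.4, 4.5]
grip_width: 51.7
gripper_force: 42.5
```

Request:
move_arm --pt "0 0 0 0 0 -1 4" --pt "0 0 0 0 0 -2.5 4" --pt "0 0 0 0 0 -4.5 4" --pt "0 0 0 0 0 -6.7 4" --pt "0 0 0 0 0 -9 4" --pt "0 0 0 0 0 -11 4" --pt "0 0 0 0 0 -12.4 4" --pt "0 0 0 0 0 -13 4"

```text
time: 3.9
position: [439.0, 121.8, 213.4]
tcp_rot: [2.448, 1.965, 0.006]
force: [1.0, -0.1, -1.9]
grip_width: 51.4
gripper_force: 42.7
```

```bash
python3 -c "
from h import *
turn();shift(432,-365,210)
im,d=imaging.grab_frame('side');cv2.imwrite('pics/s1.png',im[:,:,::-1])"
```

```text
turn [ 0.2 -0.1  0.2]
t 3.9 pos [439.  121.8 213.4] q [ 0.12 -0.14  2.02 -0.    1.26  0.33] shift cm [-47.68   9.85   0.31]
```

View pics/s1.png

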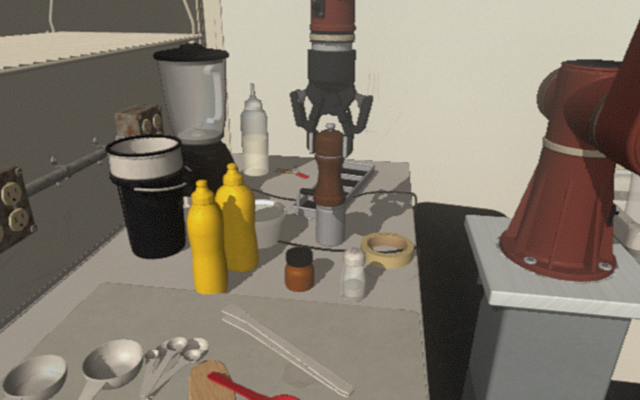

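The mill hangs upright in the fingers at (330,165), clear above the steel shaker at (330,222). Next I carry it to the far bay.

Request:
move_arm --pt "0 0 0 -1.5 0.3 0 4" --pt "0 0 0 -4 0.8 0 4" --pt "0 0 0 -7.5 1.6 0 4" --pt "0 0 0 -11.3 2.4 0 4" --pt "0 0 0 -15 3.1 0 4" --pt "0 0 0 -18.8 3.9 0 4" --pt "0 0 0 -22.5 4.7 0 4" --pt "0 0 0 -26 5.4 0 4"

```text
time: 4.62
position: [432.9, -145.4, 209.0]
tcp_rot: [-2.449, -1.965, 0.001]
force: [0.8, -0.1, -2.6]
grip_width: 51.4
gripper_force: 42.6
```

Request:
move_arm --pt "0 0 0 -3.5 0.7 0 4" --pt "0 0 0 -7 1.4 0 4" --pt "0 0 0 -10.5 2.1 0 4" --pt "0 0 0 -14 2.9 0 4" --pt "0 0 0 -17.5 3.6 0 4" --pt "0 0 0 -20 4.1 0 4" --pt "0 0 0 -21.3 4.4 0 4" --pt "0 0 0 -21.7 4.5 0 4"

```text
time: 5.28
position: [430.3, -366.9, 208.9]
tcp_rot: [-2.451, -1.962, 0.001]
force: [-0.6, 0.6, -2.2]
grip_width: 51.8
gripper_force: 42.6
```

```bash
python3 - <<'E'
from h import *
turn();shift(432,-365,92)
im,d=imaging.grab_frame('top');cv2.imwrite('pics/t1.png',im[:,:,::-1]);np.save('pics/t1.npy',d)
for r in imaging.pinpoint("pepper_mill","top"):print(r)
for r in imaging.pinpoint("bin","top"):print(r,at_z("top",r["location"],0))
cv2.imwrite('pics/t1c.png',cv2.resize(im[170:260,280:440,::-1],None,fx=4,fy=4,interpolation=cv2.INTER_CUBIC))
E
```

```text
turn [-0.1 -0.1  0. ]
t 5.2833 pos [ 430.3 -366.9  208.9] q [-0.83  0.11  1.78 -0.    1.26 -0.61] shift cm [ 0.21  0.14 11.69]
{'location': [362.9, 211.2], 'p': 0.89} [ 467.43438951 -243.49199405    0.        ]
```

View pics/t1c.png

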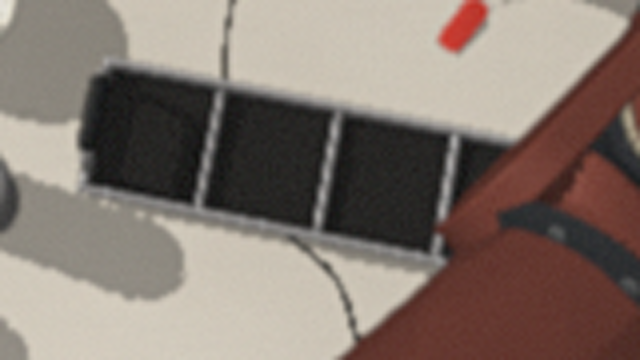

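```bash
python3 - <<'E'
from h import *
Q=cloud("side",np.load("pics/side0.npy"));P=cloud("top",np.load("pics/top0.npy"))
for C in (P,Q):
    k=C[(C[...,2]>20)&(C[...,2]<36)&(C[...,0]>360)&(C[...,0]<570)&(C[...,1]>-440)&(C[...,1]<-40)]
    u=(k[:,:2]-bc)@bx;v=(k[:,:2]-bc)@by
    print(len(k),"x walls",np.median(u[u>40]),np.median(u[u<-40]),"ends",np.median(v[(v>165)&(abs(u)<40)]),np.median(v[(v<-165)&(abs(u)<40)]))
E
```

```text
698 x walls 48.089865475948386 -48.986386010633254 ends 172.259673407911 -173.61842208097016
490 x walls 48.16002236271065 -49.438225093349274 ends 177.47652493806353 -171.2839328832057
```

Request:
move_arm --pt "0 0 0 0.2 0.1 2 4" --pt "0 0 0 0.2 0.1 4.5 4" --pt "0 0 0 0.2 0.1 7 4" --pt "0 0 0 0.2 0.1 9 4" --pt "0 0 0 0.2 0.1 10.3 4" --pt "0 0 0 0.2 0.1 11 4" --pt "0 0 0 0.2 0.1 11.3 4" --pt "0 0 0 0.2 0.1 11.5 4"

```text
time: 6.1
position: [433.2, -363.4, 95.7]
tcp_rot: [2.449, 1.967, 0.0]
force: [0.1, 0.4, -2.0]
grip_width: 51.7
gripper_force: 42.5
```

Request:
move_arm --pt "0 0 0 0 0 0.1 4" --pt "0 0 0 0 0 0.2 4" --pt "0 0 0 0 0 0.3 4" --pt "0 0 0 0 0 0.4 4" --pt "0 0 0 0 0 0.45 4" --pt "0 0 0 0 0 0.5 4"

```text
time: 6.6
position: [432.7, -363.9, 90.5]
tcp_rot: [2.45, 1.966, 0.0]
force: [0.1, -0.2, -1.8]
grip_width: 51.7
gripper_force: 42.5
```

Request:
move_arm --pt "0 0 0 0 0 0.05 4" --pt "0 0 0 0 0 0.1 4" --pt "0 0 0 0 0 0.15 4" --pt "0 0 0 0 0 0.2 4"

```text
time: 6.93
position: [432.7, -364.3, 90.1]
tcp_rot: [2.45, 1.967, -0.001]
force: [-3.7, 2.5, 10.2]
grip_width: 51.8
gripper_force: 43.9
```

Request:
move_arm --pt "0 0 0 0 0 -0.1 5.4" --pt "0 0 0 0 0 -0.1 5.8" --pt "0 0 0 0 0 -0.1 6.6" --pt "0 0 0 0 0 -0.1 8.5" --pt "0 0 0 0 0 -0.1 8.5" --pt "0 0 0 0 0 -1.5 8.5" --pt "0 0 0 0 0 -4.5 8.5" --pt "0 0 0 0 0 -8.5 8.5"

```text
time: 7.6
position: [430.3, -361.2, 169.9]
tcp_rot: [-2.443, -1.961, 0.001]
force: [0.8, -0.2, -0.7]
grip_width: 84.9
gripper_force: 0.0
```

```bash
python3 -c "
from h import *
turn();shift(448,21.3,178)
im,d=imaging.grab_frame('side');cv2.imwrite('pics/s2.png',im[:,:,::-1])
cv2.imwrite('pics/s2c.png',cv2.resize(im[120:300,200:440,::-1],None,fx=3,fy=3))"
```

```text
turn [-0.4 -0.3  0.2]
t 7.6 pos [ 430.3 -361.2  169.9] q [-0.82  0.15  1.81  0.    1.19 -0.61] shift cm [37.73 -6.56 -0.56]
```

View pics/s2c.png

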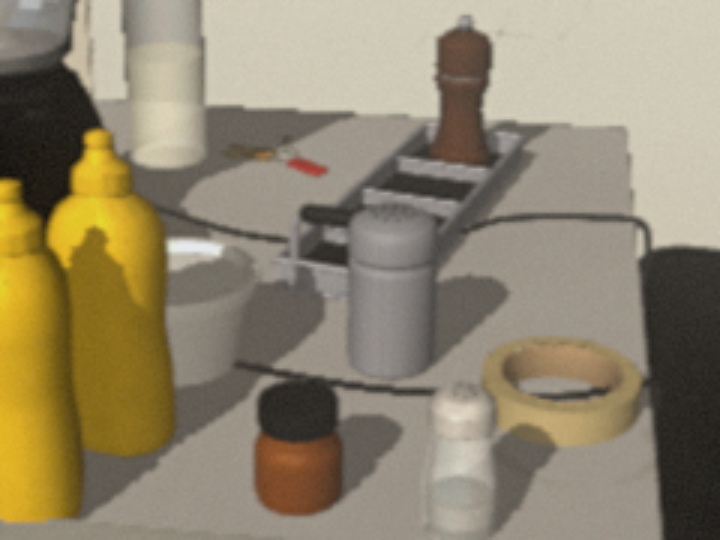

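The mill stands upright in the far bay (crop 463,90), and the steel shaker at (390,290) is next.

Request:
move_arm --pt "0 0 0 3 -0.5 0 8.5" --pt "0 0 0 7 -1.2 0 8.5" --pt "0 0 0 11 -1.9 0 8.5" --pt "0 0 0 15 -2.6 0 8.5" --pt "0 0 0 19 -3.3 0 8.5" --pt "0 0 0 23 -4 0 8.5" --pt "0 0 0 27 -4.7 0 8.5" --pt "0 0 0 30 -5.2 0 8.5"

```text
time: 8.32
position: [446.4, -56.8, 173.3]
tcp_rot: [-2.449, -1.967, -0.002]
force: [0.5, 0.1, 0.2]
grip_width: 85.3
gripper_force: 0.0
```

Request:
move_arm --pt "0 0 0 3.5 -0.6 0 8.5" --pt "0 0 0 6.5 -1.2 0 8.5" --pt "0 0 0 7.4 -1.3 0 8.5" --pt "0 0 0 7.4 -1.3 0 8.5"

```text
time: 8.65
position: [450.1, 17.4, 173.3]
tcp_rot: [2.446, 1.971, 0.001]
force: [0.1, -0.2, -0.1]
grip_width: 85.1
gripper_force: 0.0
```

```bash
python3 -c "
from h import *
turn();shift(448,21.3,50)"
```

```text
turn [ 0.  -0.   0.4]
t 8.65 pos [450.1  17.4 173.3] q [-0.12 -0.11  2.07  0.    1.18  0.1 ] shift cm [ 0.33 -0.29 12.33]
```

Request:
move_arm --pt "0 0 0 0.3 -0.3 1 8.5" --pt "0 0 0 0.3 -0.3 3 8.5" --pt "0 0 0 0.3 -0.3 6 8.5" --pt "0 0 0 0.3 -0.3 9 8.5" --pt "0 0 0 0.3 -0.3 11.5 8.5" --pt "0 0 0 0.3 -0.3 12.3 8.5" --pt "0 0 0 0.3 -0.3 12.3 5" --pt "0 0 0 0.3 -0.3 12.3 5"

```text
time: 9.32
position: [447.8, 18.2, 50.2]
tcp_rot: [-2.451, -1.964, 0.001]
force: [-0.5, -0.7, 1.2]
grip_width: 63.3
gripper_force: 1.8
```

Request:
move_arm --pt "0 0 0 0 0 0 5" --pt "0 0 0 0 0 0 5" --pt "0 0 0 0 0 0 5" --pt "0 0 0 0 0 0 5"

```text
time: 9.65
position: [448.6, 19.0, 51.2]
tcp_rot: [2.449, 1.966, 0.002]
force: [-0.1, 0.5, -1.0]
grip_width: 59.4
gripper_force: 43.2
```

Request:
move_arm --pt "0 0 0 0 0 -1 5" --pt "0 0 0 0 0 -2.5 5" --pt "0 0 0 0 0 -4.5 5" --pt "0 0 0 0 0 -6.7 5" --pt "0 0 0 0 0 -8.7 5" --pt "0 0 0 -1.5 0.3 -10 5" --pt "0 0 0 -4 0.9 -10.5 5" --pt "0 0 0 -7.5 1.6 -10.5 5"

```text
time: 10.32
position: [449.1, -57.3, 158.6]
tcp_rot: [2.443, 1.969, 0.007]
force: [1.5, -0.1, -2.9]
grip_width: 59.7
gripper_force: 43.6
```

```bash
python3 -c "
from h import *
turn();shift(451.3,-279,155)"
```

```text
turn [ 0.3 -0.   0.4]
t 10.3167 pos [449.1 -57.3 158.6] q [-0.28 -0.08  2.08  0.    1.14 -0.07] shift cm [-21.62   4.93   0.38]
```

Request:
move_arm --pt "0 0 0 -3.5 0.8 0 5" --pt "0 0 0 -7 1.6 0 5" --pt "0 0 0 -10.5 2.4 0 5" --pt "0 0 0 -14 3.2 0 5" --pt "0 0 0 -17.5 4 0 5" --pt "0 0 0 -20 4.6 0 5" --pt "0 0 0 -21.2 4.9 0 5" --pt "0 0 0 -21.6 4.9 0 5"

```text
time: 10.98
position: [448.6, -281.3, 156.3]
tcp_rot: [2.451, 1.962, 0.0]
force: [0.6, 0.5, -2.2]
grip_width: 59.6
gripper_force: 43.7
```

```bash
python3 -c "
from h import *
turn();shift(451.3,-279,63)"
```

```text
turn [0.1 0.1 0. ]
t 10.9833 pos [ 448.6 -281.3  156.3] q [-0.69  0.09  1.9  -0.    1.14 -0.47] shift cm [0.29 0.2  9.33]
```

Request:
move_arm --pt "0 0 0 0.3 0.2 1.5 5" --pt "0 0 0 0.3 0.2 3.5 5" --pt "0 0 0 0.3 0.2 5.5 5" --pt "0 0 0 0.3 0.2 7.2 5" --pt "0 0 0 0.3 0.2 8.3 5" --pt "0 0 0 0.3 0.2 8.8 5" --pt "0 0 0 0.3 0.2 9.1 5" --pt "0 0 0 0.3 0.2 9.3 5"

```text
time: 11.65
position: [451.4, -276.3, 62.7]
tcp_rot: [2.449, 1.967, 0.0]
force: [-0.4, 0.4, -1.4]
grip_width: 59.4
gripper_force: 43.6
```

Request:
move_arm --pt "0 0 0 0 0 0.1 5" --pt "0 0 0 0 0 0.2 5" --pt "0 0 0 0 0 0.25 5" --pt "0 0 0 0 0 0.3 5" --pt "0 0 0 0 0 0.35 5"

```text
time: 12.07
position: [451.2, -276.9, 59.2]
tcp_rot: [2.45, 1.966, 0.0]
force: [0.2, 0.0, -1.9]
grip_width: 59.4
gripper_force: 43.6
```

Request:
move_arm --pt "0 0 0 0 0 0.05 5" --pt "0 0 0 0 0 0.1 5" --pt "0 0 0 0 0 0.15 5"

```text
time: 12.32
position: [451.2, -277.0, 58.8]
tcp_rot: [2.45, 1.967, -0.001]
force: [-3.9, 2.2, 10.9]
grip_width: 59.4
gripper_force: 44.2
```

Request:
move_arm --pt "0 0 0 0 0 -0.1 6.2" --pt "0 0 0 0 0 -0.1 6.6" --pt "0 0 0 0 0 -0.1 7.4" --pt "0 0 0 0 0 -0.1 8.5" --pt "0 0 0 0 0 -0.3 8.5" --pt "0 0 0 0 0 -3 8.5" --pt "0 0 0 0 0 -7 8.5" --pt "0 0 0 0 0 -10.5 8.5"

```text
time: 12.98
position: [450.2, -275.9, 162.7]
tcp_rot: [-2.448, -1.965, 0.001]
force: [0.3, 0.6, -0.9]
grip_width: 84.9
gripper_force: 0.0
```

Request:
move_arm --pt "0 0 0 3 -1.1 0 8.5" --pt "0 0 0 6.8 -2.5 0 8.5" --pt "0 0 0 10.6 -3.9 0 8.5" --pt "0 0 0 14.4 -5.3 0 8.5" --pt "0 0 0 18.2 -6.8 0 8.5" --pt "0 0 0 22 -8.2 0 8.5" --pt "0 0 0 25.8 -9.6 0 8.5" --pt "0 0 0 29 -10.8 0 8.5"

```text
time: 13.65
position: [407.4, 32.1, 162.5]
tcp_rot: [-2.45, -1.967, -0.001]
force: [0.1, 0.8, -0.1]
grip_width: 85.2
gripper_force: 0.0
```

```bash
python3 -c "
from h import *
turn();shift(385,209,160)
im,d=imaging.grab_frame('side');cv2.imwrite('pics/s3.png',im[:,:,::-1])
cv2.imwrite('pics/s3c.png',cv2.resize(im[100:300,200:460,::-1],None,fx=2.5,fy=2.5))"
```

```text
turn [ 0.  -0.   0.2]
t 13.65 pos [407.4  32.1 162.5] q [-0.09 -0.19  2.16  0.    1.17  0.12] shift cm [16.78 -6.01  0.26]
```

View pics/s3c.png

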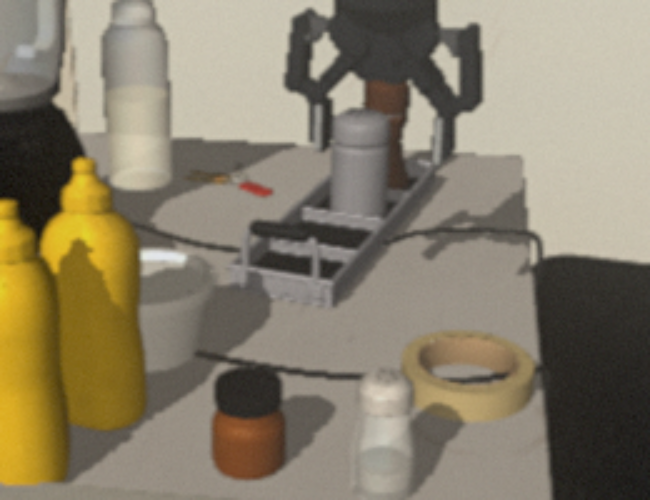

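Mill and steel shaker stand upright in the two far bays (crop 390,140 and 360,165). Next is the salt shaker.

Request:
move_arm --pt "0 0 0 4 -1.4 0 7.2" --pt "0 0 0 8 -2.9 0 7.2" --pt "0 0 0 12 -4.3 0 7.2" --pt "0 0 0 15.2 -5.4 0 7.2" --pt "0 0 0 16.5 -5.9 0 7.2" --pt "0 0 0 16.8 -6 0.3 7.2" --pt "0 0 0 16.8 -6 0.3 7.2" --pt "0 0 0 16.8 -6 0.3 7.2"

```text
time: 14.37
position: [385.8, 206.1, 158.8]
tcp_rot: [2.45, 1.966, -0.002]
force: [0.6, 0.3, -0.4]
grip_width: 72.1
gripper_force: 0.0
```

```bash
python3 -c "
from h import *
turn();shift(385,209,34)"
```

```text
turn [-0.   0.1  0.2]
t 14.3667 pos [385.8 206.1 158.8] q [ 0.33 -0.12  2.1  -0.    1.15  0.55] shift cm [ 0.28 -0.13 12.48]
```

Request:
move_arm --pt "0 0 0 0.3 -0.1 1.5 7.2" --pt "0 0 0 0.3 -0.1 4.5 7.2" --pt "0 0 0 0.3 -0.1 7.5 7.2" --pt "0 0 0 0.3 -0.1 10.5 7.2" --pt "0 0 0 0.3 -0.1 12.2 7.2" --pt "0 0 0 0.3 -0.1 12.7 7.2" --pt "0 0 0 0.3 -0.1 12.7 3.5" --pt "0 0 0 0.3 -0.1 12.7 3.5"

```text
time: 15.03
position: [386.6, 209.4, 32.9]
tcp_rot: [2.451, 1.964, 0.001]
force: [0.8, -0.2, -0.9]
grip_width: 49.0
gripper_force: 0.0
```

Request:
move_arm --pt "0 0 0 0 0 0 3.5" --pt "0 0 0 0 0 0 3.5" --pt "0 0 0 0 0 0 3.5" --pt "0 0 0 0 0 0 3.5" --pt "0 0 0 0 0 0 3.5"

```text
time: 15.45
position: [387.2, 210.3, 34.0]
tcp_rot: [2.448, 1.966, 0.004]
force: [-1.5, -1.9, 6.6]
grip_width: 38.4
gripper_force: 40.9
```

Width is 38.4 mm where I expected 45, so I look before lifting.

```bash
python3 - <<'E'
from h import *
im,d=imaging.grab_frame('side')
cv2.imwrite('pics/s4c.png',cv2.resize(im[170:320,270:440,::-1],None,fx=4,fy=4,interpolation=cv2.INTER_CUBIC))
C=cloud("side",d)
for z in range(5,90,8):
    k=C[(abs(C[...,2]-z)<4)&(np.hypot(C[...,0]-387,C[...,1]-209)<30)]
    if len(k):print(z,len(k),k[:,0].min().round(),k[:,0].max().round(),k[:,1].max().round())
E
```

```text
5 91 366.0 408.0 234.0
13 103 367.0 408.0 234.0
21 104 367.0 408.0 235.0
29 115 367.0 409.0 234.0
37 133 363.0 414.0 233.0
45 158 361.0 417.0 233.0
53 160 360.0 417.0 231.0
61 136 362.0 417.0 230.0
69 148 361.0 415.0 231.0
77 159 366.0 415.0 231.0
85 211 357.0 415.0 229.0
```

View pics/s4c.png

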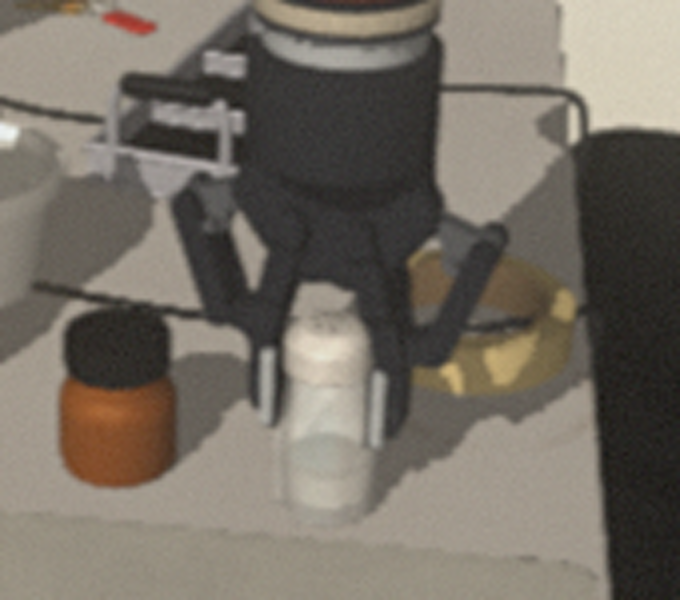

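Pads sit either side of the glass at mid-height (crop 268,385 and 377,405), with the shaker upright between them. 38.4 mm fits a faceted glass (hexagon, 39 mm across flats). I'll test with a short lift.

Request:
move_arm --pt "0 0 0 0 0 -0.3 3.5" --pt "0 0 0 0 0 -0.8 3.5" --pt "0 0 0 0 0 -1 3.5" --pt "0 0 0 0 0 -1 3.5"

```text
time: 15.83
position: [386.2, 210.3, 43.0]
tcp_rot: [2.45, 1.966, 0.003]
force: [0.7, 0.1, -1.1]
grip_width: 38.4
gripper_force: 40.0
```

```bash
python3 - <<'E'
from h import *
im,d=imaging.grab_frame('side')
cv2.imwrite('pics/s5c.png',cv2.resize(im[170:320,270:440,::-1],None,fx=4,fy=4,interpolation=cv2.INTER_CUBIC))
for r in imaging.pinpoint("salt_shaker","side")[:2]: print(r)
turn();shift(470.7,-193,135)
E
```

```text
{'location': [351.4, 288.9], 'p': 0.76}
{'location': [239.0, 262.9], 'p': 0.46}
turn [ 0.  -0.   0.2]
t 15.9333 pos [385.7 210.1  42.4] q [0.34 0.09 2.17 0.   0.89 0.56] shift cm [-37.52  17.02  -9.26]
```

View pics/s5c.png

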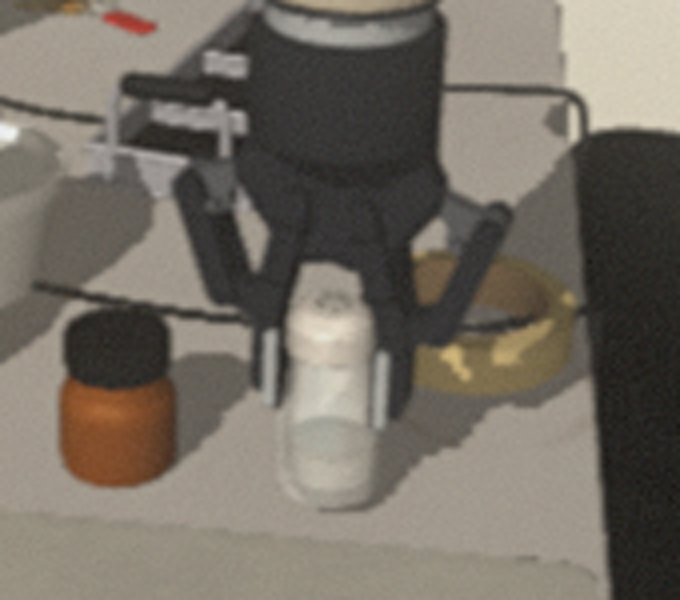

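The shaker rose with the fingers and hangs upright (crop 328,420), so I carry it to its bay.

Request:
move_arm --pt "0 0 0 0 0 -1.5 3.5" --pt "0 0 0 0 0 -4 3.5" --pt "0 0 0 0 0 -7 3.5" --pt "0 0 0 -1 0.5 -9 3.5" --pt "0 0 0 -3.5 1.6 -9.8 3.5" --pt "0 0 0 -7 3.2 -10 3.5" --pt "0 0 0 -10.5 4.8 -10 3.5" --pt "0 0 0 -14 6.4 -10 3.5"

```text
time: 16.6
position: [418.0, 58.3, 142.7]
tcp_rot: [2.448, 1.968, 0.002]
force: [0.5, -0.9, -2.0]
grip_width: 38.6
gripper_force: 40.2
```

Request:
move_arm --pt "0 0 0 -3.5 1.6 0 3.5" --pt "0 0 0 -7 3.2 0 3.5" --pt "0 0 0 -10.5 4.8 0 3.5" --pt "0 0 0 -14 6.4 0 3.5" --pt "0 0 0 -17.5 7.9 0 3.5" --pt "0 0 0 -20.5 9.3 0 3.5" --pt "0 0 0 -22.5 10.2 0 3.5" --pt "0 0 0 -23.4 10.6 0 3.5"

```text
time: 17.27
position: [471.1, -195.0, 142.2]
tcp_rot: [2.452, 1.962, -0.001]
force: [-0.4, 0.2, -2.1]
grip_width: 38.6
gripper_force: 40.2
```

```bash
python3 -c "
from h import *
turn();shift(470.7,-193,46)"
```

```text
turn [0.  0.1 0. ]
t 17.2667 pos [ 471.1 -195.   142.2] q [-0.53  0.07  1.96 -0.    1.11 -0.31] shift cm [ 0.2  -0.09  9.62]
```

Request:
move_arm --pt "0 0 0 0.1 0 1.5 3.5" --pt "0 0 0 0.1 0 3.5 3.5" --pt "0 0 0 0.1 0 5.8 3.5" --pt "0 0 0 0.1 0 7.5 3.5" --pt "0 0 0 0.1 0 8.5 3.5" --pt "0 0 0 0.1 0 9.1 3.5" --pt "0 0 0 0.1 0 9.4 3.5" --pt "0 0 0 0.1 0 9.6 3.5"

```text
time: 17.93
position: [471.3, -190.7, 46.5]
tcp_rot: [2.449, 1.967, 0.0]
force: [-0.0, -1.2, -1.6]
grip_width: 38.3
gripper_force: 40.2
```

Request:
move_arm --pt "0 0 0 0 0 0.1 3.5" --pt "0 0 0 0 0 0.2 3.5" --pt "0 0 0 0 0 0.25 3.5" --pt "0 0 0 0 0 0.3 3.5" --pt "0 0 0 0 0 0.35 3.5"

```text
time: 18.35
position: [471.3, -191.1, 43.3]
tcp_rot: [2.449, 1.966, 0.001]
force: [1.1, 0.3, -2.0]
grip_width: 38.6
gripper_force: 40.2
```

Request:
move_arm --pt "0 0 0 0 0 0.05 3.5" --pt "0 0 0 0 0 0.1 3.5" --pt "0 0 0 0 0 0.15 3.5" --pt "0 0 0 0 0 0.2 3.5"

```text
time: 18.68
position: [471.1, -191.2, 42.0]
tcp_rot: [-2.45, -1.967, 0.001]
force: [-3.7, 0.4, 10.1]
grip_width: 38.4
gripper_force: 42.0
```

Request:
move_arm --pt "0 0 0 0 0 -0.1 4.2" --pt "0 0 0 0 0 -0.1 4.6" --pt "0 0 0 0 0 -0.1 5.4" --pt "0 0 0 0 0 -0.1 6.8" --pt "0 0 0 0 0 -0.3 7.2" --pt "0 0 0 0 0 -3 7.2" --pt "0 0 0 0 0 -7 7.2" --pt "0 0 0 0 0 -10.5 7.2"

```text
time: 19.35
position: [470.1, -190.4, 146.3]
tcp_rot: [-2.448, -1.965, 0.001]
force: [1.5, -1.1, 1.0]
grip_width: 71.9
gripper_force: 0.0
```

Request:
move_arm --pt "0 0 0 3 -0.6 0 7.5" --pt "0 0 0 7 -1.4 0 7.5" --pt "0 0 0 11 -2.2 0 7.5" --pt "0 0 0 15 -3 0 7.5" --pt "0 0 0 19 -3.8 0 7.5" --pt "0 0 0 23 -4.6 0 7.5" --pt "0 0 0 27 -5.4 0 7.5" --pt "0 0 0 31 -6.2 0 7.5"

```text
time: 20.02
position: [477.1, 127.2, 146.1]
tcp_rot: [2.45, 1.966, 0.001]
force: [1.7, 0.1, 1.2]
grip_width: 75.1
gripper_force: 0.0
```

Request:
move_arm --pt "0 0 0 3.5 -0.7 0 7.5" --pt "0 0 0 5.7 -1.2 0 7.5" --pt "0 0 0 6.6 -1.4 0 7.5" --pt "0 0 0 6.6 -1.4 0 7.5"

```text
time: 20.35
position: [477.9, 194.4, 145.8]
tcp_rot: [-2.447, -1.971, -0.0]
force: [0.2, -0.3, -0.2]
grip_width: 75.3
gripper_force: 0.0
```

```bash
python3 - <<'E'
from h import *
turn();shift(479.5,193,30)
im,d=imaging.grab_frame('side')
cv2.imwrite('pics/s6c.png',cv2.resize(im[100:300,200:460,::-1],None,fx=2.5,fy=2.5))
E
```

```text
turn [ 0.  -0.   0.4]
t 20.35 pos [477.9 194.4 145.8] q [0.25 0.08 1.94 0.   1.12 0.46] shift cm [-0.1   0.19 11.58]
```

View pics/s6c.png

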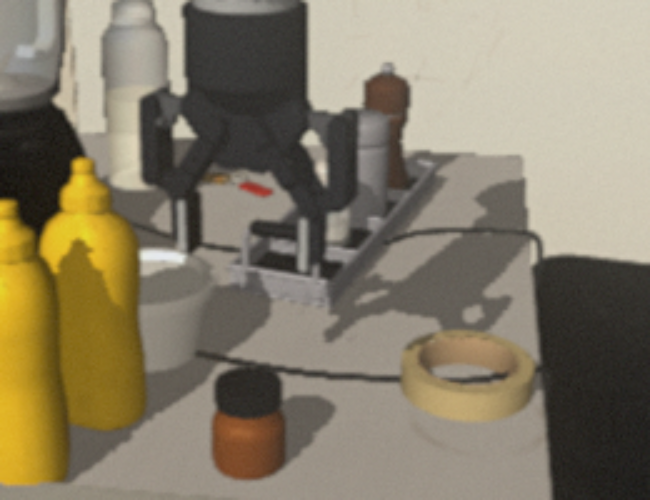

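Mill, steel shaker and salt (half hidden behind the finger at 340,200) stand in the bin. The fingers are open over the chilli jar (248,425).

Request:
move_arm --pt "0 0 0 -0.1 0.1 1.5 7.5" --pt "0 0 0 -0.1 0.1 4.5 7.5" --pt "0 0 0 -0.1 0.1 7.5 7.5" --pt "0 0 0 -0.1 0.1 10 7.5" --pt "0 0 0 -0.1 0.1 11.3 7.5" --pt "0 0 0 -0.1 0.1 11.8 7.5" --pt "0 0 0 -0.1 0.1 11.8 4" --pt "0 0 0 -0.1 0.1 11.8 4"

```text
time: 21.07
position: [479.5, 190.5, 28.3]
tcp_rot: [2.451, 1.964, 0.0]
force: [-4.5, 1.2, 2.2]
grip_width: 52.0
gripper_force: 1.3
```

Request:
move_arm --pt "0 0 0 0 0 0 4" --pt "0 0 0 0 0 0 4" --pt "0 0 0 0 0 0 4" --pt "0 0 0 0 0 0 4" --pt "0 0 0 0 0 -0.3 4" --pt "0 0 0 0 0 -0.8 4" --pt "0 0 0 0 0 -1 4" --pt "0 0 0 0 0 -1 4"

```text
time: 21.73
position: [479.2, 191.7, 38.5]
tcp_rot: [2.45, 1.966, 0.002]
force: [-0.1, -0.1, -0.7]
grip_width: 48.1
gripper_force: 40.9
```

```bash
python3 - <<'E'
from h import *
turn();shift(490,-107.2,135)
im,d=imaging.grab_frame('side')
cv2.imwrite('pics/s7c.png',cv2.resize(im[150:300,220:400,::-1],None,fx=3,fy=3))
E
```

```text
turn [ 0.1 -0.   0.2]
t 21.7333 pos [479.2 191.7  38.5] q [0.24 0.24 1.99 0.   0.9  0.46] shift cm [-28.95   7.53  -9.67]
```

View pics/s7c.png

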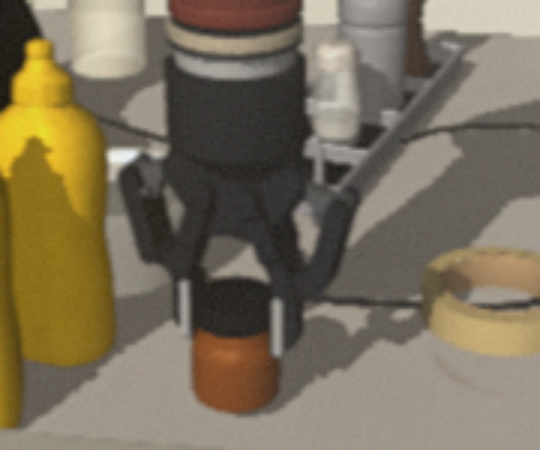

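The jar is held upright by its lid and upper glass (crop 235,345), and the salt shaker stands in its bay (335,90). Now I carry the jar.

Request:
move_arm --pt "0 0 0 0 0 -1.5 4" --pt "0 0 0 0 0 -4 4" --pt "0 0 0 0 0 -7 4" --pt "0 0 0 -1 0.3 -9 4" --pt "0 0 0 -3.5 0.9 -9.8 4" --pt "0 0 0 -7 1.8 -10 4" --pt "0 0 0 -10.5 2.7 -10 4" --pt "0 0 0 -14 3.6 -10 4"

```text
time: 22.45
position: [483.6, 45.9, 138.2]
tcp_rot: [2.448, 1.968, 0.001]
force: [1.0, -0.9, -1.1]
grip_width: 48.5
gripper_force: 41.2
```

Request:
move_arm --pt "0 0 0 -3.3 0.9 0 4" --pt "0 0 0 -6.6 1.7 0 4" --pt "0 0 0 -9.8 2.6 0 4" --pt "0 0 0 -12.4 3.2 0 4" --pt "0 0 0 -14.2 3.7 0 4" --pt "0 0 0 -15 3.9 0 4" --pt "0 0 0 -15 3.9 0 4" --pt "0 0 0 -15 3.9 0 4"

```text
time: 23.12
position: [488.9, -107.4, 137.5]
tcp_rot: [-2.45, -1.965, -0.0]
force: [-0.6, 0.3, -2.2]
grip_width: 47.7
gripper_force: 41.3
```

```bash
python3 -c "
from h import *
turn();shift(490,-107.2,41)"
```

```text
turn [-0.1 -0.1  0.1]
t 23.1167 pos [ 488.9 -107.4  137.5] q [-0.36  0.06  1.98  0.    1.1  -0.14] shift cm [0.03 0.11 9.65]
```

Request:
move_arm --pt "0 0 0 0 0.1 1.5 4" --pt "0 0 0 0 0.1 3.5 4" --pt "0 0 0 0 0.1 5.8 4" --pt "0 0 0 0 0.1 7.5 4" --pt "0 0 0 0 0.1 8.5 4" --pt "0 0 0 0 0.1 9.1 4" --pt "0 0 0 0 0.1 9.4 4" --pt "0 0 0 0 0.1 9.6 4"

```text
time: 23.78
position: [490.8, -107.7, 42.0]
tcp_rot: [2.449, 1.967, 0.001]
force: [0.3, 0.5, -1.6]
grip_width: 48.6
gripper_force: 41.3
```

Request:
move_arm --pt "0 0 0 0 0 0.1 4" --pt "0 0 0 0 0 0.2 4" --pt "0 0 0 0 0 0.25 4" --pt "0 0 0 0 0 0.3 4"

```text
time: 24.12
position: [490.9, -108.4, 39.4]
tcp_rot: [2.449, 1.966, 0.001]
force: [0.3, 1.1, -1.7]
grip_width: 48.0
gripper_force: 41.3
```

Request:
move_arm --pt "0 0 0 0 0 0.05 4" --pt "0 0 0 0 0 0.1 4" --pt "0 0 0 0 0 0.15 4" --pt "0 0 0 0 0 0.2 4"

```text
time: 24.45
position: [490.4, -108.2, 37.1]
tcp_rot: [2.45, 1.966, -0.0]
force: [-1.1, 0.1, 4.6]
grip_width: 48.2
gripper_force: 42.2
```

Request:
move_arm --pt "0 0 0 0 0 0 5.2" --pt "0 0 0 0 0 0 5.6" --pt "0 0 0 0 0 0 6.4" --pt "0 0 0 0 0 0 7.4" --pt "0 0 0 0 0 -0.3 7.4" --pt "0 0 0 0 0 -3 7.4" --pt "0 0 0 0 0 -7 7.4" --pt "0 0 0 0 0 -11 7.4"

```text
time: 25.12
position: [488.7, -107.5, 146.7]
tcp_rot: [-2.447, -1.964, 0.003]
force: [2.1, -0.6, -0.1]
grip_width: 73.9
gripper_force: 0.0
```

Request:
move_arm --pt "0 0 0 3 -1 -1 7.4" --pt "0 0 0 6 -2 -2 7.4" --pt "0 0 0 9.5 -3.5 -2 7.4" --pt "0 0 0 13 -5 -2 7.4" --pt "0 0 0 16.5 -6.5 -2 7.4" --pt "0 0 0 19.5 -7.5 -2 7.4" --pt "0 0 0 21 -8 -2 7.4" --pt "0 0 0 21 -8 -2 7.4"

```text
time: 25.78
position: [456.9, 117.1, 167.1]
tcp_rot: [-2.445, -1.971, -0.002]
force: [-0.1, 0.1, 0.2]
grip_width: 73.9
gripper_force: 0.0
```

```bash
python3 - <<'E'
from h import *
im,d=imaging.grab_frame('side');im2,d2=imaging.grab_frame('top')
a=cv2.resize(im[120:240,230:430,::-1],(600,360),interpolation=cv2.INTER_CUBIC);b=cv2.resize(im2[170:250,290:430,::-1],(406,232))
cv2.imwrite('pics/f.png',np.vstack([a,np.pad(b,((0,0),(0,194),(0,0)))]))
C=cloud("top",d2)
uv=(C[...,:2]-bc);u=uv@bx;v=uv@by
for n,y,h,zl in(("chilli",132,72,55),("salt",44,95,75),("steel",-44,120,106),("mill",-132,148,100)):
    k=(abs(u)<42)&(abs(v-y)<40)&(C[...,2]>zl)&(C[...,2]<h+6)
    print(n,k.sum(),"bin x,y",u[k].mean().round(1),v[k].mean().round(1),"ztop",np.percentile(C[k][:,2],95).round(1))
E
```

```text
chilli 256 bin x,y 0.2 138.9 ztop 76.3
salt 144 bin x,y -1.7 45.8 ztop 97.3
steel 382 bin x,y -3.6 -38.4 ztop 122.3
mill 344 bin x,y -3.0 -129.8 ztop 146.5
```

View pics/f.png

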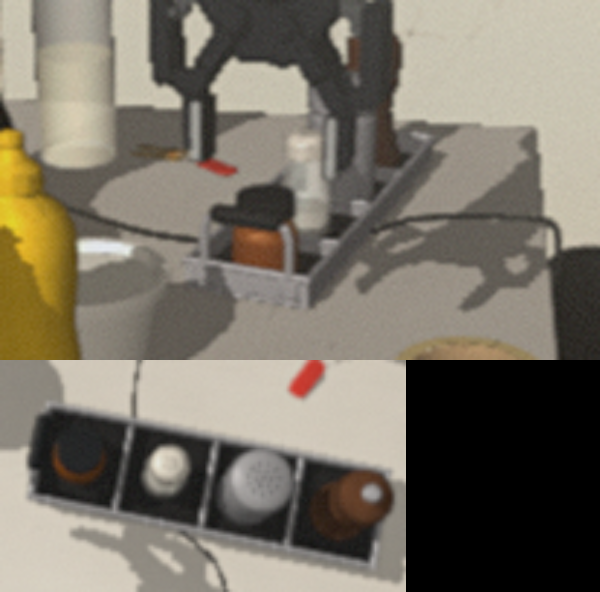

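The combined picture shows all four upright in their bays. From the handle end they are chilli (78,455), salt (167,470), steel (255,485) and mill (355,500), all close to the bay centres. I'm handing in.

```bash
python3 -c "
from h import *
print(manip.job_done())"
```

```text
the job is handed in; nothing more can be done
None
```

The job is handed in: all four seasonings stand upright in the bin, one per bay, with the chilli jar by the handle, then salt shaker, steel shaker and pepper mill, after about 26 s of robot time; the judge's verdict was not shown.

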